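Tip the long stretcher bar up out of its box

TASK

Take the longest of the three wooden stretcher bars out of the lane box and lay it flat on the middle of the drawing board. It fits its lane too closely to be gripped there: press on it gently and slide it along its lane until it overbalances into the deep well and its tail stays up when you let go, then grip the raised tail and lift the bar out. Set it down on the board before letting go, not dropped; leave the two shorter bars, the mug and the jar where they are.

Things in the scene. Friction and masses are not known exactly. Their poses are not given: they have to be found in the camera images.
- barbox: Fixed dark wooden box, open on top, 130 (x) x 344 (y, its length) x 81 (height) mm. Origin at the centre of its underside, z up. Outer walls 8 mm thick. Two 6 mm partitions along y, as high as the walls (rim 81 mm above the table), make three lanes, each 34 mm wide, centre lines at x = -40, 0, +40 mm. Each lane has a raised deck on the +y side and a deep well at the -y end.
- fulcrum (a point): Middle of the deck's straight edge, at x 0, y -50, z 66 mm in the box's frame (axes as the box). Lane floors: deck top at z 66 mm from y -50 to +164 mm; well floor at z 6 mm from y -164 to -50 mm. Smooth: bars slide on the deck with friction about 0.3, less than on finger pads.
- well (a point): Middle of the well's floor: x 0, y -107, z 6 mm in the box's frame. The long bar, its middle 3 to 12 mm past the deck's edge, tips in when let go and slides down to the end wall: it then leans about 28 degrees, the underside of its tail about 33 mm above the deck. Slid over 13 mm past the edge it may jam flat against the end wall.
- longbar: The bar to take: plain light-wood bar, 30 (x) x 200 (y, its length) x 16 (z) mm, 70 to 140 g, balanced at its middle. Origin: centre of its underside. Starts on the deck in any of the three lanes, its y axis along the box's y, its top 1 mm above the rim, its tail (+y end) 2 to 12 mm from the box's end wall. Told from the others by its length.
- midbar: Like the long bar but 150 mm long: stays in its lane.
- shortbar: Like the long bar but 120 mm long: stays in its lane.
- board: Fixed plywood drawing board with a white sheet on it, 300 (x) x 270 (y) x 14 (height) mm, lying on the table. Origin at the centre of its underside; z up.
- mug: White mug, 82 mm wide, 95 mm high, bystander. Origin at the centre of its underside.
- jar: Closed glass jar with a black cap, 60 mm wide, 75 mm high, bystander. Origin at the centre of its underside.
Mind the look-alikes: they are no part of the job. Leave any purple look-alike of the midbar alone.

How it is judged:
On the way, in this order (a step that is already met when the one before it is completed fails the run):
1. the long bar, untouched, leans over the deck's edge with its front in the well and its tail up (tilt over 0.3 rad) (angle between longbar's own z axis and vertical above 0.3 rad and height (world z) of longbar below 0.095 m and contact force between longbar and barbox above 0.1 N and contact force between the fingers and longbar below 0.05 N), for 0.2 s.
2. the long bar is held clear of the box (its middle over 100 mm up) (height (world z) of longbar above 0.1 m and contact force between the fingers and longbar above 0.3 N and contact force between longbar and barbox below 0.05 N), for 0.1 s.
3. the long bar, still held, touches the drawing board or is brought to within about 15 mm above it (contact force between the fingers and longbar above 0.2 N and horizontal distance between longbar and board below 0.15 m and (contact force between longbar and board above 0.1 N or z of longbar in the frame of board below 0.03 m)), for 0.02 s.
At the end, for the whole second after the job is handed in: The long bar lies at rest flat on the drawing board (tilt under 0.08 rad), its middle within 60 mm of the board's middle, released; the two shorter bars still lie flat on the deck of their lanes (horizontal distance between longbar and board below 0.06 m and angle between longbar's own z axis and vertical below 0.08 rad and z of longbar in the frame of board between 0.009 and 0.019 m and contact force between longbar and board above 0.2 N and linear speed of longbar below 0.02 m/s and z of each of midbar, shortbar in the frame of barbox below 0.072 m and angle between each of midbar, shortbar's own z axis and vertical below 0.1 rad); the robot touches nothing.
It fails at once if a shorter bar is shifted by more than 30 mm (distance of any of midbar, shortbar from where it was at the start of the episode above 0.03 m).
It fails at once if the mug or the jar is shifted by more than 30 mm (distance of any of mug, jar from where it was at the start of the episode above 0.03 m).
It fails at once if the long bar is forced against the box with over 80 N (contact force between longbar and barbox above 80 N).
It also fails if it takes over 58 s, if anything falls off the work surface, if the arm or the gripper's body presses on something with over 40 N, if the wrist force passes 120 N, or if a joint passes its speed limit or range.

ROBOT

A 6-joint arm with a two-finger parallel gripper is mounted at the origin on the work surface. World frame = base frame: x ahead of the robot, y to its left, z up, the work surface at z = 0. Lengths are in m, angles in rad, forces in N, time in s.
With the tool pointing down it reaches from about 0.3 to 0.775 m from the base axis. Payload 14.6 kg.
Tool frame: the origin (TCP) lies at the very end of the fingers, on their centre line; the grasp point (between the pads) lies 19 mm behind it; z points along the fingers, y is the line along which they close (so a half turn about z gives the same grasp; the last joint's range is limited). The gripper opens to 94 mm and grips with 3 to 60 N. Pads are 16 mm wide; open, the fingers measure 119 mm over their backs; the gripper's body (75 mm by 177 mm) begins 78 mm behind the grasp point.
Start: joints at [-0.067, 0.3, 1.521, -0, 1.321, -0.067], TCP at [0.55, -0, 0.205] pointing down, gripper open.
Joint ranges: [-3.03, 3.03], [-0.79, 2.21], [0.23, 2.52], [-1.04, 4.18], [0, 3.07], [-2.55, 2.55]. Speed limits (rad/s): [2.22, 2.22, 2.57, 3.14, 3.14, 3.14].

INTERFACE

Orientations are given as [roll, pitch, yaw] about the fixed x, y, z axes, in that order (R = Rz(yaw) Ry(pitch) Rx(roll)).
In Python, from station import ctrl gives the robot as it stands.
- The arm moves only by the tool move_arm, never from a script. Its argument "increments" is a list of rows, each a list of 7 numbers: the opening, from 0 (shut) to 1 (fully open), then the shift along the tool's x, y, z in units of 50 mm (1.0 is 50 mm), then the turn, a rotation vector about the tool's x, y, z in rad. In form: [[claw, tx, ty, tz, rx, ry, rz], ...]. A call has 1 to 20 rows; each row shifts and turns the commanded pose from where the row before left it, along the tool's axes as they then stand; what a row does not reach is not made up. A row lasts 1/10 s, in which the tool goes at most 50 mm and 8.59 degrees, less where a joint would pass 70% of its speed; a pose out of reach is approached as far as the arm can. A call is refused whole if a number of a shift passes 1 or a number of a turn 0.15, either way. A call with a gripper value outside its range is refused whole. The fingers move at their own pace and stop on an object; "force" is the grip in N (left out, the last holds). Time passes only in rows, so rows that do not move let the fingers close. It gives the time, the measured TCP pose, the force, the opening and the grip force at its end, in the units of the state.
- ctrl.get_obs(): the state, without advancing time (a new reading comes with each control period).
- ctrl.camera(name): name is "scene" or "side" or "wrist"; returns a dict with "color" (420x560x3 uint8, blue, green, red), "K" (3x3 intrinsics, pixels), "distortion" ([k1, k2, p1, p2, k3] as OpenCV has them; the pictures are not rectified), "pose" (4x4, takes a point from camera to world coordinates); the wrist camera has in their place "tool_from_camera" (4x4, takes a point from camera to tool coordinates, whose origin is the TCP and whose axes are the flange's). Camera axes: x right, y down, z forward; pixel columns grow to the right and rows downward; lengths in m; the calibration is good to about 2 mm. A picture is of the moment at which its call begins: read the wrist's pose just before it. There is no depth.
- ctrl.hand_in(): hands the job in; it is judged then, once.
Trained networks look in a picture, given as the dict that the camera call returned (one of the last four; its "shot" number tells which), for a name from the list of things; names that differ only in an ending like _2 or _b are one class to them, and where a whole thing is asked for, a point or a joint stands for the part that bears it (a point fixed in the world has none). Each returns a list of dicts, best first, with "conf" (0 to 1); they miss things now and then, are a little off and sometimes report something else, mostly with a low value. They report only what shows in the picture. A call takes as long as a camera call. They do not tell look-alikes from the thing itself.
- ctrl.cut_out(name, picture): "mask" (420x560 bool, what is visible of it) and "centre" ([row, column] in pixels, amid what is visible of it).
The state is a dict: "time_s": time; "qpos": joint angles; "joint_vel": joint speeds; "tau": joint torques, N m; "ee_pos": TCP position; "eef_rot": TCP orientation; "force": force on the tool from outside, world axes, zero at the start; "moment": the same for the moment, N m; "grip_width": finger opening in m; "grip_force": force on a finger pad.
Only numpy, scipy, OpenCV 4.12 (cv2) and the standard library are available. Lean on these libraries where they do the work, as an engineer would, in place of code of your own. Each camera call takes 0.05 s, during which the arm holds its last target. There are 200 camera calls.

## Working session

There is one attempt and no reset: what is moved stays moved. The work goes in short steps, Python scripts to look and compute and a tool call to move; the robot and the scene stay as the last step left them, time stands still between calls to the robot, and variables do not carry over. Pictures are saved under pics/ and viewed, at most 10 in all, crops included, and the job is handed in when it is done.

Besides the shell and the picture viewer there is one more tool, called after ">>>" in YAML: its name, and indented under it one key for each argument. move_arm: Moves the arm, as the interface text tells. Its arguments: {"type":"object","properties":{"increments":{"type":"array","items":{"type":"array","items":{"type":"number"}}},"force":{"type":"number"}},"required":["increments"]}

```bash
mkdir -p pics; ls
cat > h.py <<'E'
import numpy as np, cv2
from station import ctrl
from scipy.spatial.transform import Rotation as R
def px2w(c,uv,z,pose=None):
    P=c["pose"] if pose is None else pose; P=np.array(P)
    uv=np.array(uv,float).reshape(-1,1,2)
    n=cv2.undistortPoints(uv,np.array(c["K"]),np.array(c["distortion"])).reshape(-1,2)
    d=np.c_[n,np.ones(len(n))]@P[:3,:3].T
    return P[:3,3]+d*((z-P[2,3])/d[:,2])[:,None]
def w2px(c,p,pose=None):
    P=np.linalg.inv(np.array(c["pose"] if pose is None else pose))
    return cv2.projectPoints(np.array(p,float).reshape(-1,1,3),cv2.Rodrigues(P[:3,:3])[0],P[:3,3],np.array(c["K"]),np.array(c["distortion"]))[0].reshape(-1,2)
def wpose(c,o):
    T=np.eye(4);T[:3,:3]=R.from_euler('xyz',o["eef_rot"]).as_matrix();T[:3,3]=o["ee_pos"];return T@np.array(c["tool_from_camera"])
E
python3 - <<'E'
from h import *
o=ctrl.get_obs();print(o)
ims=[]
for n in["scene","side"]:
    c=ctrl.camera(n);cv2.imwrite(f"pics/{n}0.png",c["color"])
    print(n,np.round(c["pose"],3).tolist())
    for k in["barbox","longbar","midbar","shortbar","board","mug","jar"]:
        for r in ctrl.cut_out(k,c)[:4]:
            m=r["mask"].astype(np.uint8); pts=cv2.findNonZero(m)
            z={"barbox":.081,"board":.014,"mug":.05,"jar":.04}.get(k,.082)
            print(k,round(r["conf"],2),np.round(r["centre"]),m.sum(),np.round(cv2.boxPoints(cv2.minAreaRect(pts))).tolist(),px2w(c,r["centre"][::-1],z).round(3).tolist())
E
```

```text
pics
{'time_s': 0.0, 'qpos': array([-6.66104940e-02,  3.00478737e-01,  1.52160108e+00, -9.83910969e-06,
        1.32072126e+00, -6.66196769e-02]), 'joint_vel': array([-7.84094104e-04,  2.75902399e-04, -1.13284956e-03, -2.24348512e-04,
       -1.17008934e-03, -9.65515871e-05]), 'tau': array([-1.53750298e-03, -5.31805658e+01, -3.52735734e+01,  7.07558286e-02,
        2.43994006e-02, -4.79655944e-05]), 'ee_pos': array([5.49722379e-01, 7.22904370e-06, 2.04873690e-01]), 'eef_rot': array([-3.14038628e+00, -7.09363160e-05,  1.57080791e+00]), 'force': array([ 0.18784325, -0.18669365, -0.16288548]), 'moment': array([-0.00077688, -0.0610263 , -0.00566898]), 'grip_force': 0.0, 'grip_width': 0.09386725109465592}
scene [[0.738, 0.52, -0.43, 0.993], [0.674, -0.551, 0.492, -0.46], [0.019, -0.653, -0.757, 0.885], [0.0, 0.0, 0.0, 1.0]]
barbox 0.62 [200. 268.] 4502 [[213.0, 198.0], [324.0, 135.0], [352.0, 184.0], [240.0, 246.0]] [[0.506, 0.068, 0.081]]
longbar 0.77 [152. 308.] 160 [[260.0, 175.0], [313.0, 144.0], [317.0, 152.0], [265.0, 182.0]] [[0.461, 0.29, 0.082]]
longbar 0.65 [259. 330.] 1470 [[30
[... 1713 characters left out ...]
082]]
midbar 0.73 [300. 154.] 708 [[144.0, 274.0], [159.0, 274.0], [161.0, 325.0], [146.0, 325.0]] [[0.603, 0.446, 0.082]]
shortbar 0.7 [263. 255.] 565 [[235.0, 273.0], [274.0, 242.0], [282.0, 252.0], [242.0, 283.0]] [[0.494, 0.228, 0.082]]
board 0.83 [173. 359.] 5337 [[292.0, 175.0], [316.0, 120.0], [420.0, 165.0], [395.0, 220.0]] [[0.52, -0.307, 0.014]]
board 0.45 [270. 270.] 957 [[235.0, 290.0], [297.0, 241.0], [305.0, 252.0], [243.0, 301.0]] [[0.493, 0.176, 0.014]]
mug 0.81 [194. 228.] 1194 [[213.0, 175.0], [243.0, 173.0], [245.0, 217.0], [215.0, 219.0]] [[0.742, 0.038, 0.05]]
jar 0.64 [237. 200.] 698 [[186.0, 219.0], [209.0, 218.0], [211.0, 252.0], [189.0, 254.0]] [[0.691, 0.207, 0.04]]
```

```bash
python3 -c "
import cv2,numpy as np
a=cv2.imread('pics/side0.png')[170:350,170:400];a=cv2.resize(a,(766,600),interpolation=cv2.INTER_CUBIC);cv2.imwrite('pics/side_c.png',a)
a=cv2.imread('pics/scene0.png');cv2.imwrite('pics/scene_c.png',cv2.resize(a,(800,600),interpolation=cv2.INTER_CUBIC))"
```

```text
(no output)
```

View pics/side_c.png

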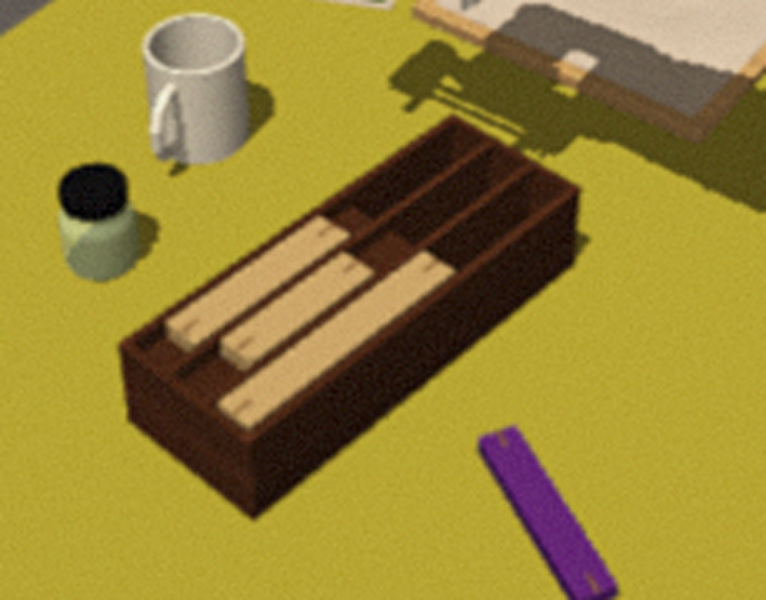

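View pics/scene_c.png

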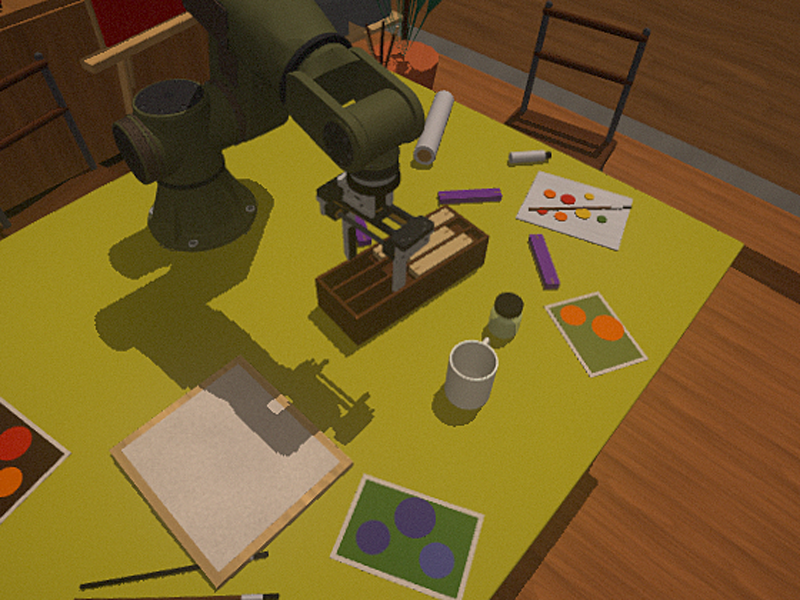

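The side picture shows three light bars in the box. In crop pixels they are: left lane (165–350, 220–350), middle lane (220–375, 252–368) and the right lane nearest the robot (220–455, 252–428). The right-lane bar is clearly the longest, so it is the longbar; the purple bars are look-alikes. The well lies towards the board.

```bash
cat >> h.py <<'E'
def side(): return ctrl.camera("side")
E
python3 - <<'E'
from h import *
from scipy.optimize import least_squares
cs=ctrl.camera("side");cc=ctrl.camera("scene")
f=np.array([766/230,600/180])
crop=lambda a:np.array(a,float)/f+170-0.5+0.5/f
S=crop([[122,345],[253,435],[578,188],[455,117]])
C=np.array([[317,281],[360,318],[488,236]])/1.4286
for nm,c,p in(("side",cs,S),("scene",cc,C)):
    w=px2w(c,p,.081);print(nm,w.round(4).tolist(),np.linalg.norm(np.diff(w,axis=0),axis=1).round(3))
loc=np.array([[.065,.172],[-.065,.172],[-.065,-.172],[.065,-.172]])
def pts(q,l,z):
    c,s=np.cos(q[2]),np.sin(q[2]);return np.c_[l@np.array([[c,s],[-s,c]])+q[:2],np.full(len(l),z)]
r=least_squares(lambda q:(w2px(cs,pts(q,loc,.081))-S).ravel(),[.45,.17,0]);q=r.x;print("box",q,r.fun.round(1))
L=crop([[220,405],[250,428],[455,268],[428,252]])
w=px2w(cs,L,.082)
c,s=np.cos(q[2]),np.sin(q[2])
print("long in box",((w[:,:2]-q[:2])@np.array([[c,-s],[s,c]])).round(4).tolist())
m=ctrl.cut_out("board",cc)[0]["mask"].astype(np.uint8)
hull=cv2.convexHull(cv2.findNonZero(m));B=np.float32([[112,455],[238,358],[352,463],[218,588]])/1.4286
wb=px2w(cc,B,.014);print("board",wb.round(3).tolist(),wb.mean(0),np.linalg.norm(np.roll(wb,-1,0)-wb,axis=1).round(3))
E
```

```text
side [[0.5641, 0.3185, 0.081], [0.4416, 0.328, 0.081], [0.3975, -0.0029, 0.081], [0.5193, -0.0181, 0.081]] [0.123 0.334 0.123]
scene [[0.4083, -0.0082, 0.081], [0.5296, -0.0162, 0.081], [0.5694, 0.3148, 0.081]] [0.121 0.333]
box [ 0.48143316  0.15483642 -0.12355204] [-0.7 -0.8 -0.4  2.3  1.7 -0.8 -0.5 -1.9]
long in box [[-0.0271, 0.1644], [-0.0558, 0.1647], [-0.054, -0.0384], [-0.029, -0.0375]]
board [[0.397, -0.461, 0.014], [0.394, -0.199, 0.014], [0.69, -0.2, 0.014], [0.686, -0.465, 0.014]] [ 0.54193463 -0.3312276   0.014     ] [0.262 0.296 0.264 0.289]
```

>>> move_arm:
  increments:
    - [0,0.4,-0.2,-0.5,0,0,0]
    - [0,0.4,-0.2,-0.5,0,0,0]
    - [0,0.4,-0.2,-0.5,0,0,0]
    - [0,0.4,-0.2,-0.5,0,0,0]
    - [0,0.4,-0.2,-0.5,0,0,0]
    - [0,0.4,-0.2,-0.5,0,0,0]
    - [0,0.4,-0.2,-0.5,0,0,0]
    - [0,0.3,0,-0.5,0,0,0.12]
    - [0,0,0,0,0,0,0]
    - [0,0,0,0,0,0,0]

```text
time_s: 1.95
ee_pos: [0.48, 0.155, 0.4051]
eef_rot: [-3.142, 0.0, 1.453]
force: [0.2, 0.3, -0.8]
grip_width: 0.0176
grip_force: 0.0
```

Run:
```python
from h import *
o=ctrl.get_obs();c=ctrl.camera("wrist");print(o["ee_pos"],o["eef_rot"],o["time_s"],o["qpos"])
P=wpose(c,o);print(P.round(3).tolist())
np.savez("w.npz",K=c["K"],distortion=c["distortion"],P=P)
cv2.imwrite("pics/w1.png",cv2.resize(c["color"],(800,600),interpolation=cv2.INTER_CUBIC))
```

```text
[0.48000812 0.15502457 0.40508745] [-3.14157698e+00  1.24264544e-04  1.45285341e+00] 1.95 [ 2.39825229e-01  1.30081462e-01  1.27404571e+00 -1.12465380e-04
  1.73752368e+00  3.57749487e-01]
[[0.993, -0.114, -0.029, 0.489], [-0.118, -0.962, -0.247, 0.228], [-0.0, 0.248, -0.969, 0.583], [0.0, 0.0, 0.0, 1.0]]
```

View pics/w1.png

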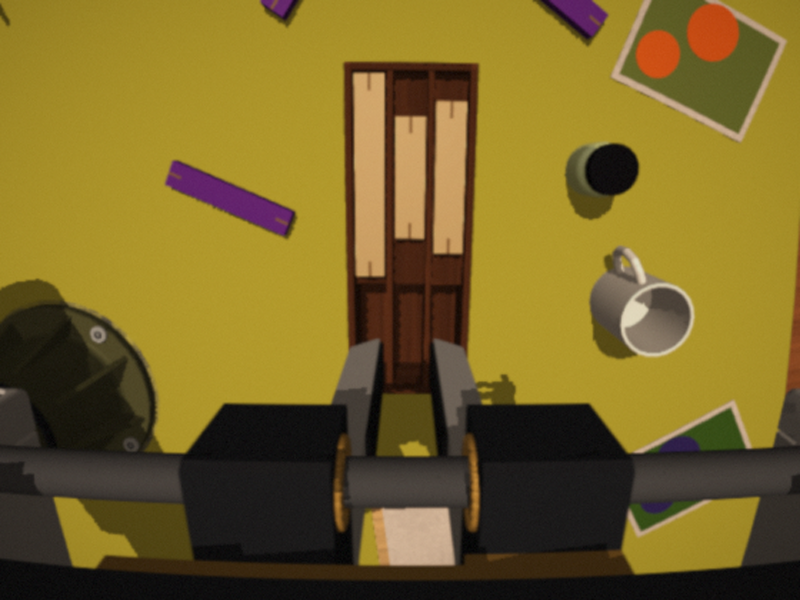

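The wrist view shows the long bar in the left lane at (354–385, 72–277), clearly longer than the other two. The box's +y rim corners are at (345,63) and (478,65), and the deck edge is at row ~284.

Run:
```python
from h import *
d=np.load("w.npz");P=d["P"];s=lambda a:(np.array(a,float)+.5)*.7-.5
print("rim",px2w(d,s([[345,63],[478,65],[469,345]]),.081,P).round(4).tolist())
L=px2w(d,s([[354,72],[385,72],[385,276],[355,277]]),.082,P);print("bar",L.round(4).tolist(),L.mean(0),np.linalg.norm(np.roll(L,-1,0)-L,axis=1).round(4))
rim=px2w(d,s([[345,63],[478,65]]),.081,P)[:,:2]
yaxes=(L[0]+L[1]-L[2]-L[3])[:2];yaxes/=np.linalg.norm(yaxes);print("yaw bar",np.arctan2(-yaxes[0],yaxes[1]))
v=rim[1]-rim[0];print("yaw rim",np.arctan2(v[1],v[0]))
yw=np.arctan2(-yaxes[0],yaxes[1]);ey=np.array([-np.sin(yw),np.cos(yw)]);ex=np.array([ey[1],-ey[0]])
o=rim.mean(0)-.172*ey;print("box",o)
E=px2w(d,s([[357,284],[386,284]]),.066,P)[:,:2]
print("bar corners in box",[( (l[:2]-o)@ex,(l[:2]-o)@ey) for l in L],"deck edge",[((e-o)@ex,(e-o)@ey) for e in E])
print("press pt y=+110 x=-40",o-.04*ex+.11*ey, "ex",ex,"ey",ey)
```

```text
rim [[0.443, 0.3357, 0.081], [0.569, 0.3191, 0.081], [0.5349, 0.0387, 0.081]]
bar [[0.4505, 0.3262, 0.082], [0.4799, 0.3226, 0.082], [0.4548, 0.1249, 0.082], [0.4237, 0.1275, 0.082]] [0.45221236 0.22531917 0.082     ] [0.0296 0.1993 0.0312 0.2005]
yaw bar -0.13044823054466254
yaw rim -0.13136765376533854
box [0.48362756 0.15685935]
bar corners in box [(np.float64(-0.05487030268376945), np.float64(0.16364105197720805)), (np.float64(-0.02523657015957897), np.float64(0.16383307691613763)), (np.float64(-0.024474374651078934), np.float64(-0.035435900079604524)), (np.float64(-0.05563249819226942), np.float64(-0.036871338733612515))] deck edge [(np.float64(-0.05523103833391353), np.float64(-0.04797901533119373)), (np.float64(-0.024041611605059684), np.float64(-0.047596695810349254))]
press pt y=+110 x=-40 [0.45827605 0.2711279 ] ex [ 0.99150369 -0.13007858] ey [0.13007858 0.99150369]
```

>>> move_arm:
  increments:
    - [0,0,0,0.5,0,0,-0.1416]
    - [0,0,0,0.5,0,0,-0.1416]
    - [0,0,0,0.5,0,0,-0.1416]
    - [0,0,0,0.5,0,0,-0.1416]
    - [0,0,0,0.5,0,0,-0.1416]
    - [0,0,0,0.5,0,0,-0.1416]
    - [0,0,0,0.5,0,0,-0.1416]
    - [0,0,0,0.5,0,0,-0.1416]
    - [0,0,0,0.5,0,0,-0.1416]
    - [0,0,0,0.5,0,0,-0.1416]
    - [0,0,0,0.5,0,0,-0.1416]
    - [0,0.18,0.57,0,0,0,0]
    - [0,0.18,0.57,0,0,0,0]
    - [0,0.18,0.57,0,0,0,0]
    - [0,0.19,0.57,0,0,0,0]
    - [0,0,0,0,0,0,0]
    - [0,0,0,0,0,0,0]

```text
time_s: 3.7
ee_pos: [0.4585, 0.2722, 0.1295]
eef_rot: [-3.14, -0.001, 3.01]
force: [-0.3, -0.1, -0.7]
grip_width: 0.0005
grip_force: 0.0
```

>>> move_arm:
  increments:
    - [0,0,0,0.42,0,0,0]
    - [0,0,0,0.4,0,0,0]
    - [0,0,0,0.06,0,0,0]
    - [0,0,0,0.04,0,0,0]
    - [0,0,0,0.02,0,0,0]
    - [0,0,0,0,0,0,0]
    - [0,0,0,0,0,0,0]

```text
time_s: 4.4
ee_pos: [0.4592, 0.2729, 0.0841]
eef_rot: [3.141, 0.001, 3.008]
force: [0.2, 0.2, -0.5]
grip_width: 0.0007
grip_force: 0.0
```

>>> move_arm:
  increments:
    - [0,0,0,0.02,0,0,0]
    - [0,0,0,0.02,0,0,0]
    - [0,0,0,0,0,0,0]

```text
time_s: 4.7
ee_pos: [0.4592, 0.273, 0.0823]
eef_rot: [3.141, 0.001, 3.009]
force: [-2.2, -0.6, 8.3]
grip_width: 0.0007
grip_force: 4.2
```

>>> move_arm:
  increments:
    - [0,0,-0.05,0,0,0,0]
    - [0,0,-0.1,0,0,0,0]
    - [0,0,-0.1,0,0,0,0]
    - [0,0,-0.1,0,0,0,0]
    - [0,0,-0.1,0,0,0,0]
    - [0,0,-0.1,0,0,0,0]
    - [0,0,-0.05,0,0,0,0]
    - [0,0,0,0,0,0,0]

```text
time_s: 5.5
ee_pos: [0.4555, 0.2431, 0.0822]
eef_rot: [3.141, 0.001, 3.008]
force: [-0.5, -1.4, 6.9]
grip_width: 0.0007
grip_force: 3.4
```

Run:
```python
from h import *
o=ctrl.get_obs();c=side()
for r in ctrl.cut_out("longbar",c)[:2]:
    m=r["mask"].astype(np.uint8);b=cv2.boxPoints(cv2.minAreaRect(cv2.findNonZero(m)));print(r["conf"],px2w(c,b,.082).round(4).tolist())
cv2.imwrite("pics/s2.png",cv2.resize(c["color"][170:350,170:400],(766,600),interpolation=cv2.INTER_CUBIC))
```

```text
0.83 [[0.4756, 0.2938, 0.082], [0.4499, 0.0813, 0.082], [0.4142, 0.1008, 0.082], [0.4426, 0.3075, 0.082]]
```

View pics/s2.png

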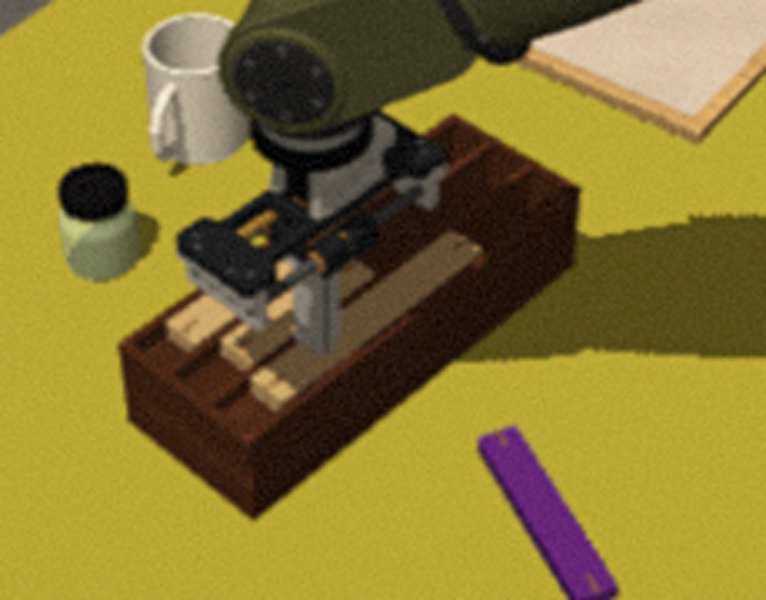

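The bar is following the finger: its tail has moved to about (252,380) in crop pixels, roughly 28 mm. I'll continue.

>>> move_arm:
  increments:
    - [0,0,-0.06,0,0,0,0]
    - [0,0,-0.1,0,0,0,0]
    - [0,0,-0.1,0,0,0,0]
    - [0,0,-0.1,0,0,0,0]
    - [0,0,-0.1,0,0,0,0]
    - [0,0,-0.1,0,0,0,0]
    - [0,0,-0.1,0,0,0,0]
    - [0,0,-0.1,0,0,0,0]
    - [0,0,-0.1,0,0,0,0]
    - [0,0,-0.1,0,0,0,0]
    - [0,0,-0.1,0,0,0,0]
    - [0,0,-0.1,0,0,0,0]
    - [0,0,-0.1,0,0,0,0]
    - [0,0,-0.1,0,0,0,0]
    - [0,0,-0.1,0,0,0,0]
    - [0,0,-0.1,0,0,0,0]
    - [0,0,-0.04,0,0,0,0]
    - [0,0,0,0,0,0,0]

```text
time_s: 7.4
ee_pos: [0.445, 0.1638, 0.0822]
eef_rot: [3.141, 0.002, 3.008]
force: [-0.3, -1.6, 6.7]
grip_width: 0.0007
grip_force: 3.5
```

Run:
```python
from h import *
o=ctrl.get_obs();c=side()
cv2.imwrite("pics/s3.png",cv2.resize(c["color"][170:350,170:400],(766,600),interpolation=cv2.INTER_CUBIC))
```

```text
(no output)
```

View pics/s3.png

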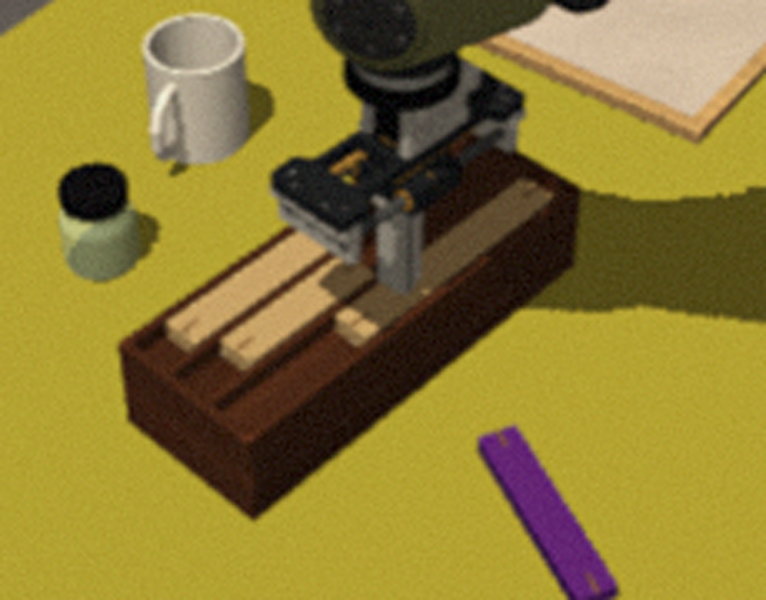

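Run:
```python
from h import *
c=side();f=np.array([766/230,600/180]);crop=lambda a:np.array(a,float)/f+169.5
ey=np.array([.1301,.9915])
a=px2w(c,crop([[220,405],[250,428],[455,268],[428,252]]),.082)[:,:2]
b=px2w(c,crop([[337,320],[364,338],[552,193],[523,180]]),.082)[:,:2]
print((b-a)@ey,b@ey)
I=cv2.cvtColor(c["color"],cv2.COLOR_BGR2GRAY)
I0=cv2.imread("pics/side0.png");np.save("s3.npy",c["color"])
# profile along bar centreline, both pictures
from scipy.ndimage import map_coordinates
m=np.array([.4522,.2253]);J=c["color"]
t=np.arange(-.22,.12,.0025)
p=w2px(c,np.c_[m+t[:,None]*ey,np.full(len(t),.082)])
for n,X in(("0",I0),("3",J)):
    v=map_coordinates(X[:,:,2].astype(float),[p[:,1],p[:,0]],order=1);print(n,[(round(float(x)*1000,1),int(y)) for x,y in zip(t,v)])
```

```text
[-0.10860365 -0.10912428 -0.10981375 -0.10718383] [0.27171009 0.27123939 0.06745331 0.07109049]
0 [(-220.0, 52), (-217.5, 53), (-215.0, 48), (-212.5, 53), (-210.0, 53), (-207.5, 49), (-205.0, 46), (-202.5, 42), (-200.0, 36), (-197.5, 37), (-195.0, 40), (-192.5, 43), (-190.0, 40), (-187.5, 39), (-185.0, 40), (-182.5, 39), (-180.0, 37), (-177.5, 39), (-175.0, 42), (-172.5, 43), (-170.0, 39), (-167.5, 37), (-165.0, 35), (-162.5, 37), (-160.0, 38), (-157.5, 39), (-155.0, 40), (-152.5, 40), (-150.0, 38), (-147.5, 39), (-145.0, 35), (-142.5, 36), (-140.0, 40), (-137.5, 42), (-135.0, 40), (-132.5, 41), (-130.0, 34), (-127.5, 37), (-125.0, 38), (-122.5, 39), (-120.0, 37), (-117.5, 36), (-115.0, 40), (-112.5, 38), (-110.0, 37), (-107.5, 37), (-105.0, 57), (-102.5, 106), (-100.0, 153), (-97.5, 173), (-95.0, 175), (-92.5, 173), (-90.0, 177), (-87.5, 189), (-85.0, 197), (-82.5, 202), (-80.0, 204), (-77.5, 204), (-75.0, 202), (-72.5, 204), (-70.0, 203), (-67.5, 204), (-65.0, 206), (-62.5, 206), (-60.0, 203), (-57.5, 202), (-55.0, 202), (-52.5, 203), (-50.0, 204), (-47.5, 203), (-45.0, 201), (-42.
[... 1933 characters left out ...]
22.5, 169), (-20.0, 175), (-17.5, 165), (-15.0, 169), (-12.5, 155), (-10.0, 142), (-7.5, 135), (-5.0, 130), (-2.5, 108), (0.0, 88), (2.5, 80), (5.0, 83), (7.5, 76), (10.0, 77), (12.5, 80), (15.0, 79), (17.5, 81), (20.0, 81), (22.5, 79), (25.0, 78), (27.5, 80), (30.0, 80), (32.5, 81), (35.0, 80), (37.5, 80), (40.0, 82), (42.5, 80), (45.0, 79), (47.5, 82), (50.0, 80), (52.5, 83), (55.0, 84), (57.5, 82), (60.0, 80), (62.5, 78), (65.0, 80), (67.5, 79), (70.0, 82), (72.5, 80), (75.0, 80), (77.5, 81), (80.0, 81), (82.5, 83), (85.0, 80), (87.5, 78), (90.0, 78), (92.5, 82), (95.0, 83), (97.5, 79), (100.0, 78), (102.5, 75), (105.0, 72), (107.5, 67), (110.0, 58), (112.5, 48), (115.0, 46), (117.5, 50)]
```

>>> move_arm:
  increments:
    - [0,0,-0.06,0,0,0,0]
    - [0,0,-0.06,0,0,0,0]
    - [0,0,-0.04,0,0,0,0]
    - [0,0,0,0,0,0,0]
    - [0,0,0,-0.8,0,0,0]
    - [0,0,0,-0.9,0,0,0]
    - [0,0,0,-0.5,0,0,0]
    - [0,0,0,0,0,0,0]
    - [0,0,0,0,0,0,0]
    - [0,0,0,0,0,0,0]
    - [0,0,0,0,0,0,0]
    - [0,0,0,0,0,0,0]
    - [0,0,0,0,0,0,0]

```text
time_s: 8.8
ee_pos: [0.4432, 0.1558, 0.191]
eef_rot: [-3.141, -0.001, 3.008]
force: [0.8, -0.4, -0.5]
grip_width: 0.0006
grip_force: 0.0
```

Run:
```python
from h import *
c=side()
cv2.imwrite("pics/s4.png",cv2.resize(c["color"][170:350,170:400],(766,600),interpolation=cv2.INTER_CUBIC))
```

```text
(no output)
```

View pics/s4.png

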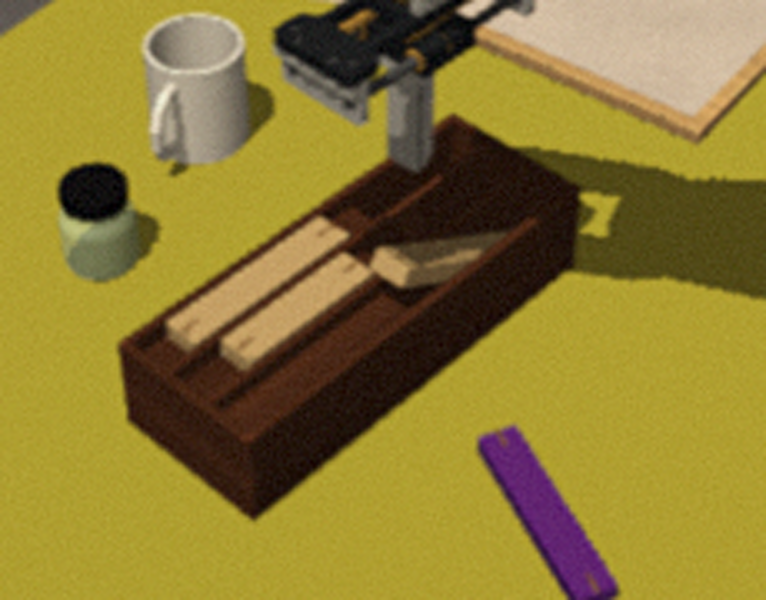

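The bar has tipped into the well with its tail up, near crop pixel (395,265). The other bars are unchanged. I'll turn the tool back above the tail and tilt it to match.

```bash
cat >> h.py <<'E'
O=np.array([.4839,.1590]);EY=np.array([.1301,.9915]);EX=np.array([.9915,-.1301])
def b2w(p): p=np.atleast_2d(np.array(p,float)); return np.c_[O+p[:,:1]*EX+p[:,1:2]*EY,p[:,2]]
E
python3 - <<'E'
from h import *
c=side();f=np.array([766/230,600/180])
q=b2w([[-.025,.0045,.113],[-.055,.0045,.113],[-.055,.012,.099],[-.025,.012,.099]])
print(((w2px(c,q)-169.5)*f).round().tolist())
print("grasp TCP",b2w([-.04,.006,.089]))
E
```

```text
[[378.0, 250.0], [410.0, 270.0], [402.0, 291.0], [370.0, 270.0]]
grasp TCP [[0.4450206 0.170153  0.089    ]]
```

>>> move_arm:
  increments:
    - [0.55,0,0,-0.1,0,0,0.15]
    - [0.55,0,0,0,0,0,0.15]
    - [0.55,0,0,0,0,0,0.15]
    - [0.55,0,0,0,0,0,0.15]
    - [0.55,0,0,0,0,0,0.15]
    - [0.55,0,0,0,0,0,0.15]
    - [0.55,0,0,0,0,0,0.15]
    - [0.55,0,0,0,0,0,0.15]
    - [0.55,0,0,0,0,0,0.15]
    - [0.55,0,0,0,0,0,0.15]
    - [0.55,0,0,0,0,0,0.07]
    - [0.55,0,0,0,0,0.12,0]
    - [0.55,0,0,0,0,0.12,0]
    - [0.55,0,0,0,0,0.12,0]
    - [0.55,0,0,0,0,0.13,0]
    - [0.55,0,0,0,0,0,0]
    - [0.55,0,0,0,0,0,0]

```text
time_s: 10.6
ee_pos: [0.4434, 0.1553, 0.1964]
eef_rot: [-3.141, -0.487, 1.437]
force: [0.5, 0.4, -0.8]
grip_width: 0.0518
grip_force: 0.0
```

>>> move_arm:
  increments:
    - [0.55,-0.37,0,0,0,0,0]
    - [0.55,-0.37,0,0,0,0,0]
    - [0.55,0,0,0.4,0,0,0]
    - [0.55,0,0,0.4,0,0,0]
    - [0.55,0,0,0.4,0,0,0]
    - [0.55,0,0,0.3,0,0,0]
    - [0.55,0,0,0.2,0,0,0]
    - [0.55,0,0,0.1,0,0,0]
    - [0.55,0,0,0.1,0,0,0]
    - [0.55,0,0,0.1,0,0,0]
    - [0.55,0,0,0,0,0,0]
    - [0.55,0,0,0,0,0,0]

```text
time_s: 11.8
ee_pos: [0.4453, 0.1701, 0.091]
eef_rot: [3.141, -0.49, 1.438]
force: [0.5, 0.7, 0.4]
grip_width: 0.0517
grip_force: 0.0
```

Run:
```python
from h import *
c=side()
cv2.imwrite("pics/s5.png",cv2.resize(c["color"][170:350,170:400],(766,600),interpolation=cv2.INTER_CUBIC))
```

```text
(no output)
```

View pics/s5.png

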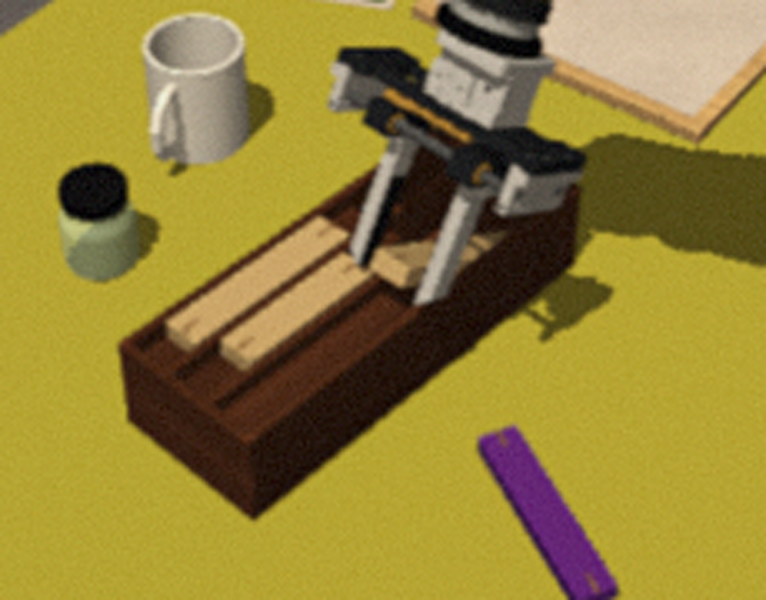

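The fingers straddle the raised tail, near (370,262) and (425,300). I'll close and lift.

>>> move_arm:
  increments:
    - [0.55,0,0,0.04,0,0,0]
    - [0.2,0,0,0,0,0,0]
    - [0.2,0,0,0,0,0,0]
    - [0.2,0,0,0,0,0,0]
    - [0.2,0,0,0,0,0,0]
    - [0,0,0,0,0,0,0]
    - [0,0,0,0,0,0,0]
    - [0,0,0,0,0,0,0]
  force: 45

```text
time_s: 12.65
ee_pos: [0.4453, 0.1711, 0.0891]
eef_rot: [-3.142, -0.49, 1.438]
force: [0.3, -0.4, 1.2]
grip_width: 0.0296
grip_force: 45.0
```

>>> move_arm:
  increments:
    - [0,0.1,0,-0.1,0,0,0]
    - [0,0.15,0,-0.15,0,0,0]
    - [0,0.14,0,-0.26,0,0,0]
    - [0,0.2,0,-0.38,0,0,0]
    - [0,0.2,0,-0.38,0,0,0]
    - [0,0.2,0,-0.38,0,0,0]
    - [0,0.2,0,-0.38,0,0,0]
    - [0,0.2,0,-0.38,0,0,0]
    - [0,0.2,0,-0.38,0,0,0]
    - [0,0.2,0,-0.38,0,0,0]
    - [0,0,0,0,0,0,0]
    - [0,0,0,0,0,0,0]

```text
time_s: 13.85
ee_pos: [0.4457, 0.1755, 0.271]
eef_rot: [3.141, -0.49, 1.439]
force: [0.8, -0.2, -1.0]
grip_width: 0.0295
grip_force: 45.0
```

Run:
```python
from h import *
c=side()
cv2.imwrite("pics/s6.png",cv2.resize(c["color"][60:350,150:520],(765,600),interpolation=cv2.INTER_CUBIC))
```

```text
(no output)
```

View pics/s6.png

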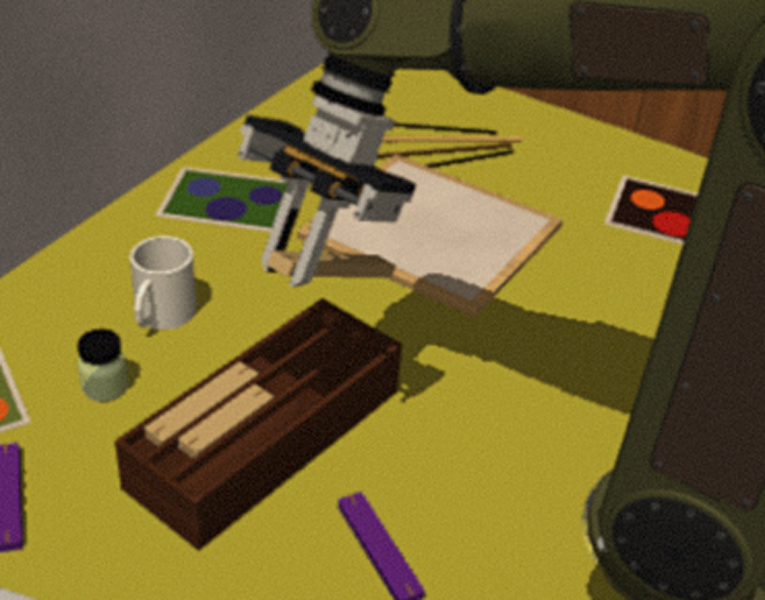

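The bar is held clear, from tail (275,260) to front (395,265), and both shorter bars are still in place. Next I level the tool and carry the bar over the board.

>>> move_arm:
  increments:
    - [0,0,0,0,0,-0.12,0]
    - [0,0,0,0,0,-0.12,0]
    - [0,0,0,0,0,-0.12,0]
    - [0,0,0,0,0,-0.13,0]
    - [0,-0.3,0.12,0,0,0,0]
    - [0,-0.5,0.2,0,0,0,0]
    - [0,-0.6,0.25,0,0,0,0]
    - [0,-0.6,0.25,0,0,0,0]
    - [0,-0.6,0.25,0,0,0,0]
    - [0,-0.6,0.25,0,0,0,0]
    - [0,-0.6,0.25,0,0,0,0]
    - [0,-0.6,0.25,0,0,0,0]
    - [0,-0.6,0.25,0,0,0,0]
    - [0,-0.6,0.25,0,0,0,0]
    - [0,-0.6,0.25,0,0,0,0]
    - [0,-0.6,0.25,0,0,0,0]
    - [0,-0.6,0.2,0,0,0,0]
    - [0,-0.4,0.15,0,0,0,0]
    - [0,-0.2,0.06,0,0,0,0]
    - [0,0,0,0,0,0,0]

```text
time_s: 15.9
ee_pos: [0.5529, -0.2429, 0.2697]
eef_rot: [-3.14, -0.001, 1.437]
force: [-0.2, 0.4, -1.2]
grip_width: 0.0295
grip_force: 45.0
```

Run:
```python
from h import *
c=ctrl.camera("scene")
cv2.imwrite("pics/c7.png",cv2.resize(c["color"][170:420,40:370],(792,600),interpolation=cv2.INTER_CUBIC))
o=ctrl.get_obs();print(o["ee_pos"],o["eef_rot"],o["moment"])
```

```text
[ 0.55298696 -0.24201489  0.27014113] [-3.14028333e+00 -6.80310958e-04  1.43816994e+00] [ 0.0701061  -0.02284826 -0.02252606]
```

View pics/c7.png

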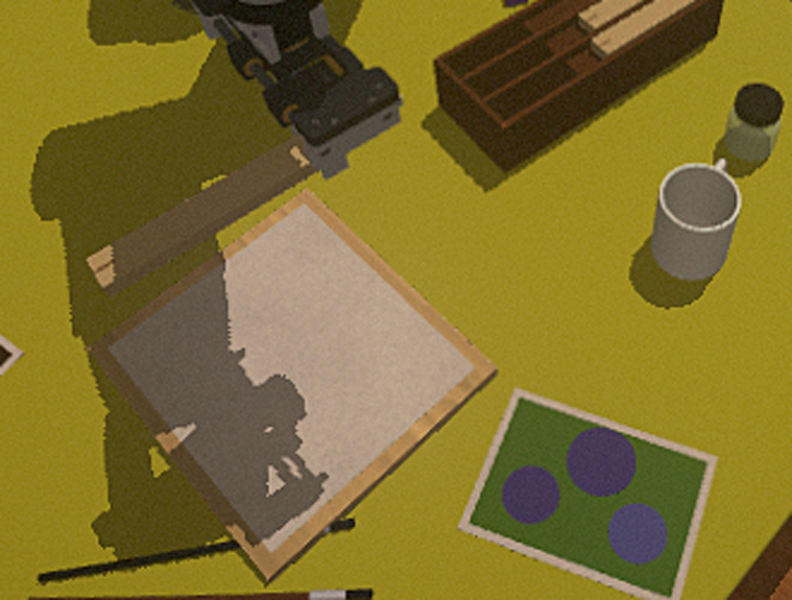

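The bar is level in the grip, from (100,268) to (300,155) in the picture, and the box and bystanders are undisturbed. I'll lower it.

>>> move_arm:
  increments:
    - [0,0,0,0.3,0,0,0]
    - [0,0,0,0.5,0,0,0]
    - [0,0,0,0.6,0,0,0]
    - [0,0,0,0.6,0,0,0]
    - [0,0,0,0.6,0,0,0]
    - [0,0,0,0.6,0,0,0]
    - [0,0,0,0.5,0,0,0]
    - [0,0,0,0.4,0,0,0]
    - [0,0,0,0.3,0,0,0]
    - [0,0,0,0.2,0,0,0]
    - [0,0,0,0,0,0,0]
    - [0,0,0,0,0,0,0]

```text
time_s: 17.15
ee_pos: [0.5536, -0.2423, 0.0418]
eef_rot: [3.141, 0.0, 1.439]
force: [-0.2, -0.4, -0.9]
grip_width: 0.0299
grip_force: 45.0
```

Run:
```python
from h import *
c=ctrl.camera("scene")
cv2.imwrite("pics/c8.png",cv2.resize(c["color"][220:420,60:324],(792,600),interpolation=cv2.INTER_CUBIC))
o=ctrl.get_obs();print(o["ee_pos"],o["force"],o["moment"])
```

```text
[ 0.55363799 -0.24248626  0.04202592] [ 0.34576932  0.21552925 -1.21096504] [0.08559056 0.01357524 0.03999513]
```

View pics/c8.png

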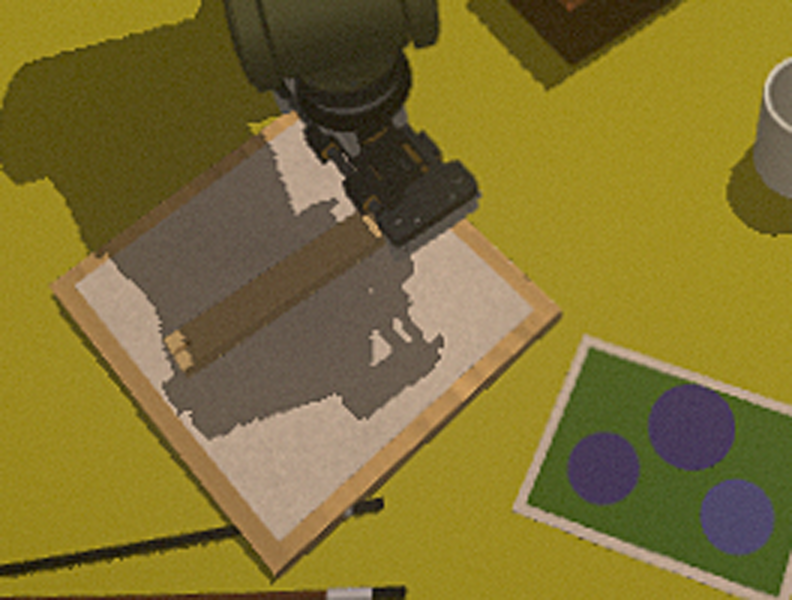

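The bar hangs about 20 mm above the board, well centred, from (180,350) to (375,225). I'll lower it slowly to contact.

>>> move_arm:
  increments:
    - [0,0,0,0.1,0,0,0]
    - [0,0,0,0.1,0,0,0]
    - [0,0,0,0.08,0,0,0]
    - [0,0,0,0,0,0,0]
    - [0,0,0,0,0,0,0]

```text
time_s: 17.7
ee_pos: [0.5531, -0.2424, 0.0269]
eef_rot: [-3.141, -0.0, 1.438]
force: [-0.5, -1.2, -0.7]
grip_width: 0.0297
grip_force: 45.0
```

>>> move_arm:
  increments:
    - [0,0,0,0.04,0,0,0]
    - [0,0,0,0.04,0,0,0]
    - [0,0,0,0,0,0,0]
    - [0,0,0,0,0,0,0]

```text
time_s: 18.1
ee_pos: [0.5532, -0.2424, 0.023]
eef_rot: [-3.142, -0.0, 1.438]
force: [0.2, -0.1, -0.9]
grip_width: 0.0297
grip_force: 45.0
```

>>> move_arm:
  increments:
    - [0,0,0,0.02,0,0,0]
    - [0,0,0,0.02,0,0,0]
    - [0,0,0,0,0,0,0]
    - [0,0,0,0,0,0,0]

```text
time_s: 18.5
ee_pos: [0.5532, -0.2424, 0.021]
eef_rot: [-3.142, -0.0, 1.438]
force: [-0.8, 0.2, -0.4]
grip_width: 0.0291
grip_force: 45.0
```

>>> move_arm:
  increments:
    - [0,0,0,0.02,0,0,0]
    - [0,0,0,0,0,0,0]

```text
time_s: 18.7
ee_pos: [0.5531, -0.2423, 0.0199]
eef_rot: [-3.141, -0.0, 1.438]
force: [-0.2, 0.6, -0.4]
grip_width: 0.0296
grip_force: 45.0
```

>>> move_arm:
  increments:
    - [0,0,0,0.02,0,0,0]
    - [0,0,0,0,0,0,0]

```text
time_s: 18.9
ee_pos: [0.5531, -0.2424, 0.0189]
eef_rot: [-3.141, -0.0, 1.438]
force: [0.1, -0.5, -0.5]
grip_width: 0.0297
grip_force: 45.0
```

>>> move_arm:
  increments:
    - [0,0,0,0.02,0,0,0]
    - [0,0,0,0,0,0,0]

```text
time_s: 19.1
ee_pos: [0.5531, -0.2423, 0.0179]
eef_rot: [-3.141, -0.0, 1.438]
force: [-0.1, -0.4, -1.5]
grip_width: 0.0295
grip_force: 45.0
```

>>> move_arm:
  increments:
    - [0,0,0,0.01,0,0,0]
    - [0,0,0,0,0,0,0]

```text
time_s: 19.3
ee_pos: [0.5531, -0.2424, 0.0174]
eef_rot: [-3.141, -0.0, 1.438]
force: [0.0, -0.1, -0.6]
grip_width: 0.0295
grip_force: 45.0
```

>>> move_arm:
  increments:
    - [0,0,0,0.01,0,0,0]
    - [0,0,0,0.01,0,0,0]
    - [0,0,0,0,0,0,0]

```text
time_s: 19.6
ee_pos: [0.5531, -0.2424, 0.0164]
eef_rot: [-3.142, -0.0, 1.438]
force: [-0.4, -0.3, -0.1]
grip_width: 0.0297
grip_force: 45.0
```

>>> move_arm:
  increments:
    - [0,0,0,0.01,0,0,0]
    - [0,0,0,0.01,0,0,0]
    - [0,0,0,0,0,0,0]

```text
time_s: 19.9
ee_pos: [0.5531, -0.2423, 0.0154]
eef_rot: [-3.141, -0.0, 1.438]
force: [0.1, -0.8, -1.2]
grip_width: 0.0299
grip_force: 45.0
```

Run:
```python
from h import *
F=[];M=[]
for i in range(8):
    c=ctrl.camera("side");o=ctrl.get_obs();F.append(o["force"]);M.append(o["moment"])
print(np.mean(F,0),np.mean(M,0),o["ee_pos"])
for r in ctrl.cut_out("longbar",c)[:2]: print(r["conf"],r["centre"],px2w(c,r["centre"][::-1],.03))
```

```text
[ 0.15587763  0.05414925 -0.6844134 ] [ 0.05334836 -0.01186492  0.00983791] [ 0.55315165 -0.24238237  0.01550726]
0.81 [165.4, 350.4] [[ 0.55178923 -0.30700146  0.03      ]]
```

>>> move_arm:
  increments:
    - [0,0,0,0.02,0,0,0]
    - [0,0,0,0,0,0,0]
    - [0,0,0,0,0,0,0]
    - [0,0,0,0,0,0,0]
    - [0,0,0,0,0,0,0]
  force: 3

```text
time_s: 20.85
ee_pos: [0.5532, -0.2424, 0.0145]
eef_rot: [3.142, 0.0, 1.438]
force: [1.0, -0.5, -0.4]
grip_width: 0.0299
grip_force: 3.0
```

Run:
```python
from h import *
F=[];M=[]
for i in range(8):
    c=ctrl.camera("side");o=ctrl.get_obs();F.append(o["force"]);M.append(o["moment"])
print(np.mean(F,0),np.mean(M,0),o["ee_pos"],o["grip_force"],o["time_s"])
```

```text
[ 0.28273055 -0.25652736 -0.29197313] [-0.01198402 -0.02094937  0.03244388] [ 0.55316638 -0.24237329  0.01451173] 3.0003905296325684 21.25
```

The moment has dropped to zero, so the bar's front now rests on the board. I'll release gently and retreat.

>>> move_arm:
  increments:
    - [0.36,0,0,0,0,0,0]
    - [0.45,0,0,0,0,0,0]
    - [0.55,0,0,0,0,0,0]
    - [0.6,0,0,0,0,0,0]
    - [0.6,0,0,-0.1,0,0,0]
    - [0.6,0,0,-0.2,0,0,0]
    - [0.6,0,0,-0.5,0,0,0]
    - [0.6,0,0,-0.8,0,0,0]
    - [0.6,0,0,-0.8,0,0,0]
    - [0.6,0.4,0,-0.8,0,0,0]
    - [0.6,0.6,0,-0.8,0,0,0]
    - [0.6,0,0,0,0,0,0]
    - [0.6,0,0,0,0,0,0]
    - [0.6,0,0,0,0,0,0]

```text
time_s: 22.65
ee_pos: [0.5593, -0.1931, 0.2137]
eef_rot: [-3.14, -0.0, 1.438]
force: [-0.0, 0.3, -0.9]
grip_width: 0.0565
grip_force: 0.0
```

Run:
```python
from h import *
for n in("scene","side"):
    c=ctrl.camera(n)
    for r in ctrl.cut_out("longbar",c)[:3]:
        b=cv2.boxPoints(cv2.minAreaRect(cv2.findNonZero(r["mask"].astype(np.uint8))));w=px2w(c,b,.030)
        print(n,round(r["conf"],2),px2w(c,r["centre"][::-1],.03).round(3),w.round(3).tolist(),np.linalg.norm(np.diff(w,axis=0),axis=1).round(3))
    for r in ctrl.cut_out("midbar",c)[:4]: print(" mid",round(r["conf"],2),np.round(r["centre"]))
    for r in ctrl.cut_out("shortbar",c)[:2]: print(" short",round(r["conf"],2),np.round(r["centre"]))
print(ctrl.get_obs()["time_s"])
```

```text
scene 0.77 [[ 0.545 -0.335  0.03 ]] [[0.516, -0.424, 0.03], [0.539, -0.226, 0.03], [0.578, -0.234, 0.03], [0.552, -0.428, 0.03]] [0.2   0.04  0.196]
 mid 0.97 [183. 380.]
 mid 0.91 [157. 250.]
 mid 0.84 [179. 309.]
 mid 0.63 [137. 328.]
side 0.74 [[ 0.539 -0.329  0.03 ]] [[0.57, -0.224, 0.03], [0.542, -0.44, 0.03], [0.502, -0.406, 0.03], [0.533, -0.197, 0.03]] [0.218 0.053 0.211]
 mid 0.92 [257. 245.]
 mid 0.75 [320. 334.]
 mid 0.71 [300. 153.]
 mid 0.64 [370. 219.]
23.05
```

The bar lies at about (0.545, -0.33), within 5 mm of the board's centre at (0.542, -0.331). At the board's height it measures the right size, and the gripper is clear.

```bash
python3 -c "
from station import ctrl
print(ctrl.hand_in())"
```

```text
the job is handed in; nothing more can be done
None
```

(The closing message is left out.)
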